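# Push a plaster test tile under the jig's sprung clip

### The arm

A 6-joint arm with a two-finger parallel gripper is mounted at the origin on the work surface. World frame = base frame: x ahead of the robot, y to its left, z up, the work surface at z = 0. Lengths are in m, angles in rad, forces in N, time in s.
With the tool pointing down it reaches from about 0.375 to 0.975 m from the base axis. Payload 3.8 kg.
Tool frame: the origin (TCP) lies at the very end of the fingers, on their centre line; the grasp point (between the pads) lies 19 mm behind it (manip.grip_depth is the distance from the TCP to the grasp point, in m); z points along the fingers, y is the line along which they close (so a half turn about z gives the same grasp; the last joint's range is limited). The gripper opens to 88 mm and grips with 3 to 60 N. Pads are 18 mm wide; open, the fingers measure 123 mm over their backs; the gripper's body (75 mm by 187 mm) begins 45 mm behind the grasp point.
Start: joints at [-1.344, 0.264, 1.604, -0, 1.274, -0.037], TCP at [0.176, -0.652, 0.239] pointing down, gripper open.
Joint ranges: [-2.63, 2.63], [-0.94, 2.18], [0.31, 2.57], [-1.31, 4.45], [0, 2.66], [-2.55, 2.55]. Speed limits (rad/s): [2.57, 2.57, 3.14, 3.14, 3.14, 3.14].

### API

Orientations are given as [roll, pitch, yaw] about the fixed x, y, z axes, in that order (R = Rz(yaw) Ry(pitch) Rx(roll)).
In Python, from cell import manip, eyes, order gives the robot as it stands.
- The arm moves only by the tool move_arm, never from a script. Its argument "moves" is a list of rows, each a list of 3 entries, a list of its own where there are three numbers: the closure in counts, from 0 (fully open) to 255 (shut), then the shift along the world's x, y, z in cm, then the turn, a rotation vector about the world's x, y, z in rad. In form: [[fingers, [tx, ty, tz], [ax, ay, az]], ...]. A call has 1 to 10 rows; each row shifts and turns the commanded pose from where the row before left it; what a row does not reach is not made up. A row lasts 1/12 s, in which the tool goes at most 41.7 mm and 7.16 degrees, less where a joint would pass 70% of its speed; a pose out of reach is approached as far as the arm can. A call is refused whole if a number of a shift passes 4.17 or a number of a turn 0.125, either way. A call with a gripper value outside its range is refused whole. The fingers move at their own pace and stop on an object; the grip force is fixed at half the most. Time passes only in rows, so rows that do not move let the fingers close. It gives the time, the measured TCP pose, the force, the opening and the grip force at its end, in the units of the state.
- manip.observe(): the state, without advancing time (a new reading comes with each control period).
- eyes.capture(name): name is "scene" or "top"; returns a dict with "frame" (420x560x3 uint8, blue, green, red), "fx", "fy", "cx", "cy" (pixels), "extrinsics" (4x4, takes a point from camera to world coordinates). Camera axes: x right, y up, looking along -z (the intrinsics and any distortion apply to the point x, -y, -z); pixel columns grow to the right and rows downward; lengths in m; the calibration is good to about 2 mm. A picture is of the moment at which its call begins. There is no depth.
- order.job_done(): hands the job in; it is judged then, once.
Trained networks look in a picture, given as the dict that the camera call returned (one of the last four; its "shot" number tells which), for a name from the list of things; names that differ only in an ending like _2 or _b are one class to them, and where a whole thing is asked for, a point or a joint stands for the part that bears it (a point fixed in the world has none). Each returns a list of dicts, best first, with "conf" (0 to 1); they miss things now and then, are a little off and sometimes report something else, mostly with a low value. They report only what shows in the picture. A call takes as long as a camera call.
- eyes.silhouettes(picture, label): "pixels" (420x560 bool, what is visible of it) and "box" ([centre column, centre row, width, height] in pixels, round what is visible of it).
The state is a dict: "time": time; "q": joint angles; "dq": joint speeds; "effort": joint torques, N m; "position": TCP position; "eef_rot": TCP orientation; "ft_force": force on the tool from outside, world axes, zero at the start; "ft_torque": the same for the moment, N m; "finger_gap": finger opening in m; "gripper_force": force on a finger pad.
Only numpy, scipy, OpenCV 4.12 (cv2) and the standard library are available. Lean on these libraries where they do the work, as an engineer would, in place of code of your own. Each camera call takes 0.05 s, during which the arm holds its last target. There are 200 camera calls.

### The job

Press the steel thumb bar of the jig's sprung clip down with one fingertip so that its jaw rises, and while keeping it down, push the small plaster tile with the other fingertip along its channel, beneath the raised jaw and fully home against the end stop, without the jaw scraping it on the way. Then let the bar up so that the jaw clamps the tile, and move clear. Slide the tile only, never lift or tip it, and leave the brush, cup and wood offcut alone.

Things in the scene. Friction and masses are not known exactly. Their poses are not given: they have to be found in the camera images.
- jig: Fixed level plywood board, x = -100 to +100, y = -70 to +22 mm, top 15 mm above the table. Origin: on the table under the clip's axle, at half length; z up. Along its -y side runs a channel parallel to x (floor = board top; y = -64 to -15 mm, centre -39.5), between aluminium rails 7 mm high, open at -x. Two steel posts, tops 41 mm above the table, at x = -93 and +83, y = -7 to +7.
- stop_face (a point): Middle of the near face of the aluminium end stop (10 mm high) that closes the channel at jig x = +75 mm, at floor level. The tile is pushed along the jig's +x until it rests against it; fully home, the tile's centre is at jig x = +45 and its near face (the one pushed) at x = +15 mm. Axes as the jig's.
- tile_center (a point): Centre of the loose white plaster tile, 60 mm (x, along the channel) x 46 mm (y) x 14 mm thick, about 65 g, lying flat in the channel with 1.5 mm play on each side. At the start it lies short of the jaw, its centre at jig x = -20 to 0 mm; at all times 22 mm above the table. Axes about as the jig's.
- clip (a joint): Angle (rad) of the sprung clip on its axle (along jig x at y = 0, 35 mm above the table): 0 at rest, jaw down; 0.5 thumb bar fully down, at its limit. The lip bars the tile below 0.26; above 0.33 it is well open (3 mm or more over the tile); clamping the tile it reads about 0.25. The bar takes about 1.2 N to start, 3.5 N fully down, and springs back when let go.
- thumb_bar (a point): Middle of the top face of the thumb bar, a flat steel plate on the axle's +y side, 125 mm long (jig x = -95 to +30) and 30 mm wide. At rest it slopes up outwards: 34 mm above the table at y = 35 to 49 mm at y = 61. Fully down it is level, y = 30 to 60, face 18 mm above the table (3 mm over the channel floor); at 0.33 about 25 mm. A fingertip can slide along it while pressing.
- jaw_lip (a point): Lower edge of the jaw's down-turned lip, at its middle (jig x = 57.5, y = -38.5 mm): 20 mm above the table (5 over the channel floor) at rest, about 39 mm with the bar fully down; it moves with the clip. The jaw spans jig x = +45 to +70 mm, from the axle to y = -41; fully raised, its top is 60 mm above the table.
- brush_mid (a point): Bystander: a wooden brush lying on the table past the thumb bar, on the jig's +y side, 20 mm high, x along its handle. A point in its middle.
- cup_mid (a point): Bystander: a grey plastic cup, 68 mm across and 55 mm high, standing at the jig's -y side or past its +x end (it and the offcut may change places). Its centre.
- offcut_mid (a point): Bystander: a wood offcut, 80 x 40 x 24 mm, lying past the jig's +x end or at its -y side. Its centre.

How it is judged:
On the way, in this order (a step that is already met when the one before it is completed fails the run):
1. a finger holds the thumb bar down (clip above 0.33 rad) while the tile is still short of the jaw (value of joint clip above 0.33 rad and contact force between the fingers and clip above 0.5 N and x of tile_center in the frame of jig below 0.016 m), for 0.2 s.
2. with the thumb bar still held down by a finger, the tile has been pushed home against the end stop (within 3 mm) (x of tile_center in the frame of jig between 0.042 and 0.048 m and value of joint clip above 0.33 rad and contact force between the fingers and clip above 0.5 N), for 0.2 s.
At the end, for the whole second after the job is handed in: The tile lies flat and square (within 0.08 rad) in the channel, within 3 mm of fully home against the end stop; the thumb bar is let go and the jaw presses on the tile (clip 0.19 to 0.31 rad, over 1 N); brush, cup and offcut are within 20 mm of where they stood (x of tile_center in the frame of jig between 0.042 and 0.048 m and y of tile_center in the frame of jig between -0.044 and -0.035 m and angle between the x axis of tile_center and the x axis of jig, either way round below 0.08 rad and angle between tile_center's own z axis and vertical below 0.06 rad and value of joint clip between 0.19 and 0.31 rad and contact force between clip and tile above 1 N and not (distance of any of brush_mid, cup_mid, offcut_mid from where it was at the start of the episode above 0.02 m)); the robot touches nothing.
It fails at once if the jaw presses on or is struck by the tile (over 1.5 N) while the tile is more than 5 mm short of home (contact force between clip and tile above 1.5 N and x of tile_center in the frame of jig below 0.04 m).
It fails at once if the tile is lifted more than 6 mm or tipped more than 0.25 rad (z of tile_center in the frame of jig above 0.028 m or angle between tile_center's own z axis and vertical above 0.25 rad).
It fails at once if the brush, cup or offcut is moved more than 20 mm (distance of any of brush_mid, cup_mid, offcut_mid from where it was at the start of the episode above 0.02 m).
It also fails if it takes over 35 s, if anything falls off the work surface, if the arm or the gripper's body presses on something with over 40 N, if the wrist force passes 120 N, or if a joint passes its speed limit or range.

## Working session

There is one attempt and no reset: what is moved stays moved. The work goes in short steps, Python scripts to look and compute and a tool call to move; the robot and the scene stay as the last step left them, time stands still between calls to the robot, and variables do not carry over. Pictures are saved under pics/ and viewed, at most 10 in all, crops included, and the job is handed in when it is done.

Besides the shell and the picture viewer there is one more tool, called in YAML: its name, and indented under it one key for each argument. move_arm: Moves the arm, as the interface text tells. Its arguments: {"type":"object","properties":{"moves":{"type":"array","items":{"type":"array"}}},"required":["moves"]}

```bash
mkdir -p pics; ls; python3 - <<'E'
from cell import manip, eyes, order
import cv2,numpy as np
print(manip.observe())
for n in ["scene","top"]:
    p=eyes.capture(n); cv2.imwrite(f"pics/{n}0.png",p["frame"]); print(n,p["fx"],p["fy"],p["cx"],p["cy"],np.round(p["extrinsics"],4).tolist(),[k for k in p])
    for l in ["jig","tile_center","clip","brush_mid","cup_mid","offcut_mid"]:
        print(l,[(round(d["conf"],2),np.round(d["box"]).tolist()) for d in eyes.silhouettes(p,l)][:2])
E
```

```text
pics
{'time': 0.0, 'q': array([-1.34386391e+00,  2.64724111e-01,  1.60535200e+00, -1.73681219e-05,
        1.27371020e+00, -3.69095076e-02]), 'dq': array([-1.59349689e-03,  7.23875117e-04, -6.46262952e-05, -5.14802684e-04,
       -1.83607883e-03,  1.36318414e-04]), 'effort': array([-8.11002556e-04, -5.02110600e+01, -3.56875420e+01,  7.29049486e-02,
        2.93713761e-02, -1.90464357e-04]), 'position': array([ 0.17586174, -0.6509566 ,  0.23741946]), 'eef_rot': array([-3.13939988e+00, -6.43636658e-05,  2.63846956e-01]), 'ft_force': array([ 0.0865368 , -0.39907887,  0.28517005]), 'ft_torque': array([-0.03621873, -0.02507728,  0.03736532]), 'gripper_force': 0.0, 'finger_gap': 0.08800702612075641}
scene 438.0932205503567 438.0932205503567 276.56286467486643 208.8215088105629 [[-0.2837, -0.697, 0.6585, 1.238], [0.9589, -0.2015, 0.1999, 0.2479], [-0.0067, 0.6882, 0.7255, 0.7165], [0.0, 0.0, 0.0, 1.0]] ['frame', 'fx', 'fy', 'cx', 'cy', 'extrinsics', 'shot']
jig []
tile_center [(0.65, [263.0, 190.0, 29.0, 22.0])]
clip [(0.95, [280.0, 194.0, 69.0, 49.0])]
brush_mid [(0.61, [198.0, 176.0, 29.0, 39.0]), (0.59, [350.0, 248.0, 48.0, 77.0])]
cup_mid [(0.84, [200.0, 176.0, 29.0, 32.0])]
offcut_mid [(0.59, [232.0, 260.0, 36.0, 40.0])]
top 390.977373158771 390.977373158771 284.9278622283222 209.13349420188476 [[0.006, 0.9932, -0.1162, 0.5699], [-1.0, 0.0058, -0.0021, 0.0467], [-0.0014, 0.1163, 0.9932, 0.7717], [0.0, 0.0, 0.0, 1.0]] ['frame', 'fx', 'fy', 'cx', 'cy', 'extrinsics', 'shot']
jig [(0.85, [287.0, 255.0, 84.0, 113.0])]
tile_center [(0.71, [305.0, 264.0, 29.0, 38.0])]
clip [(0.62, [279.0, 253.0, 66.0, 88.0])]
brush_mid [(0.71, [192.0, 215.0, 38.0, 101.0]), (0.47, [288.0, 256.0, 80.0, 112.0])]
cup_mid [(0.93, [388.0, 265.0, 44.0, 38.0]), (0.63, [304.0, 265.0, 30.0, 38.0])]
offcut_mid [(0.92, [306.0, 160.0, 25.0, 42.0]), (0.39, [192.0, 217.0, 36.0, 104.0])]
```

```bash
python3 - <<'E'
import cv2
a=cv2.imread("pics/top0.png")[120:360,150:450];cv2.imwrite("pics/tc.png",cv2.resize(a,None,fx=2.5,fy=2.5,interpolation=cv2.INTER_CUBIC))
a=cv2.imread("pics/scene0.png")[140:310,180:400];cv2.imwrite("pics/sc.png",cv2.resize(a,None,fx=3.5,fy=3.5,interpolation=cv2.INTER_CUBIC))
E
```

```text
(no output)
```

View pics/tc.png

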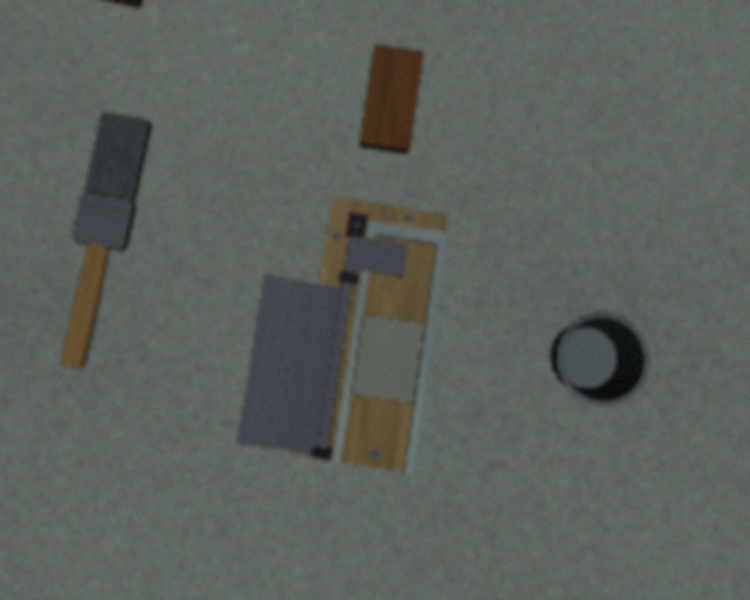

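View pics/sc.png

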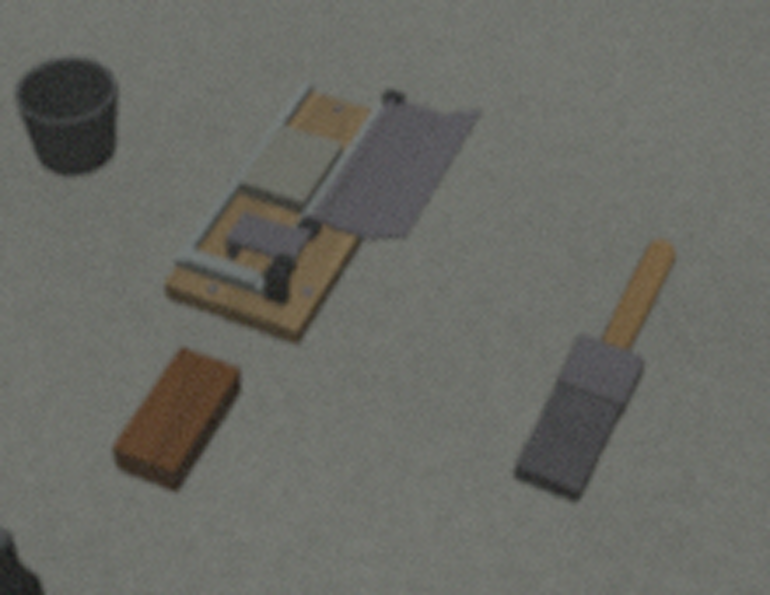

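Both pictures show the jig, with its +x end near the offcut and its thumb bar on the brush side. In the top crop the board's +x corners are at (332,198) and (447,214), and the tile spans about (354–424, 316–401). The cup is well off to the right. Next I fit the jig pose from these points.

```bash
cat > geo.py <<'E'
import numpy as np
from scipy.optimize import least_squares
def proj(p,P):
    E=p["extrinsics"]; c=(np.asarray(P)-E[:3,3])@E[:3,:3]
    return np.c_[p["cx"]+p["fx"]*c[:,0]/-c[:,2], p["cy"]-p["fy"]*c[:,1]/-c[:,2]]
def jig2w(s,P):
    c,n=np.cos(s[2]),np.sin(s[2]); P=np.asarray(P,float)/1000
    return np.c_[s[0]+c*P[:,0]-n*P[:,1], s[1]+n*P[:,0]+c*P[:,1], P[:,2]]
E
python3 - <<'E'
from cell import manip, eyes
from geo import *
t=eyes.capture("top"); s=eyes.capture("scene")
T={(100,22,15):(332,198),(100,-70,15):(447,214),(-100,-70,22):(408,472),(30,61,49):(265,276),(-95,61,49):(239,444),(83,0,41):(357,218)}
S={(100,22,15):(299,333),(100,-70,15):(168,289),(30,61,49):(405,238),(-95,61,49):(481,111)}
To=lambda v:np.array(v)/2.5+[150,120]; So=lambda v:np.array(v)/3.5+[180,140]
def res(x): return np.r_[(proj(t,jig2w(x,list(T)))-To(list(T.values()))).ravel(),(proj(s,jig2w(x,list(S)))-So(list(S.values()))).ravel()]
f=least_squares(res,[.5,0,-.1],loss="soft_l1"); print(f.x); print(np.round(f.fun.reshape(-1,2),1).tolist())
tc={(-1,1):(365,316),(1,1):(424,322),(1,-1):(414,401),(-1,-1):(354,396)}
Q=To(list(tc.values()))
def r2(x):
    P=[(x[0]+30*a,-39.5+x[1]+23*b,29) for a,b in [(1,1),(1,-1),(-1,-1),(-1,1)]]
    return (proj(t,jig2w(f.x,P))-Q).ravel()
g=least_squares(r2,[-10,0]); print("tile",g.x,np.round(g.fun,1))
for x in (-65,-20,7):
    print(x,jig2w(f.x,[(x,4,20)]))
np.save("jig.npy",f.x)
E
```

```text
[ 0.57763136  0.04611718 -0.14532681]
[[-0.4, -0.9], [0.2, -0.3], [1.5, 0.7], [-0.3, -0.8], [-0.9, 0.1], [-0.3, -0.3], [-0.1, -0.2], [-1.2, -1.3], [0.4, -0.8], [0.1, -0.5]]
tile [-17.72999243  -1.05789526] [-0.  -0.7  0.4  0.6 -0.1  0.9 -0.4 -0.9]
-65 [[0.51389581 0.05948805 0.02      ]]
-20 [[0.55842145 0.05297133 0.02      ]]
7 [[0.58513683 0.04906131 0.02      ]]
```

move_arm:
  moves:
    - [52,[1.7,3.55,0],[0,0,-0.04]]
    - [52,[1.7,3.55,0],[0,0,-0.04]]
    - [52,[1.7,3.55,0],[0,0,-0.04]]
    - [52,[1.7,3.55,0],[0,0,-0.04]]
    - [52,[1.7,3.55,0],[0,0,-0.04]]
    - [52,[1.7,3.55,-0.5],[0,0,-0.04]]
    - [52,[1.7,3.55,-0.5],[0,0,-0.04]]
    - [52,[1.7,3.55,-0.5],[0,0,-0.04]]
    - [52,[1.7,3.55,-0.5],[0,0,-0.04]]
    - [52,[1.7,3.55,-0.5],[0,0,-0.05]]

```text
time: 1.63
position: [0.3464, -0.295, 0.2139]
eef_rot: [3.141, -0.001, -0.149]
ft_force: [-1.0, -1.0, -0.1]
finger_gap: 0.0704
gripper_force: 0.0
```

move_arm:
  moves:
    - [52,[1.7,3.55,-0.8],[0,0,0]]
    - [52,[1.7,3.55,-0.8],[0,0,0]]
    - [52,[1.7,3.55,-0.8],[0,0,0]]
    - [52,[1.7,3.55,-0.8],[0,0,0]]
    - [52,[1.7,3.55,-0.8],[0,0,0]]
    - [52,[1.7,3.55,-0.8],[0,0,0]]
    - [52,[1.7,3.55,-0.8],[0,0,0]]
    - [52,[1.7,3.55,-0.8],[0,0,0]]
    - [52,[1.7,3.55,-0.8],[0,0,0]]
    - [52,[1.6,3.55,-0.8],[0,0,0]]

```text
time: 2.47
position: [0.5158, 0.0604, 0.1337]
eef_rot: [-3.141, -0.001, -0.146]
ft_force: [1.1, -0.4, 0.5]
finger_gap: 0.0703
gripper_force: 0.0
```

move_arm:
  moves:
    - [52,[0,0,0],[0,0,0]]
    - [52,[0,0,0],[0,0,0]]
    - [52,[0,0,0],[0,0,0]]

```text
time: 2.72
position: [0.5146, 0.0582, 0.1336]
eef_rot: [3.141, 0.001, -0.145]
ft_force: [-0.0, -0.7, 1.4]
finger_gap: 0.0701
gripper_force: 0.0
```

move_arm:
  moves:
    - [52,[0,0.1,-2.0],[0,0,0]]
    - [52,[0,0,-2.0],[0,0,0]]
    - [52,[0,0,-2.0],[0,0,0]]
    - [52,[0,0,-1.6],[0,0,0]]
    - [52,[0,0,0],[0,0,0]]
    - [52,[0,0,0],[0,0,0]]

```text
time: 3.22
position: [0.5139, 0.0578, 0.0574]
eef_rot: [3.141, 0.002, -0.148]
ft_force: [0.1, 0.5, 0.1]
finger_gap: 0.0701
gripper_force: 0.0
```

```bash
python3 - <<'E'
from cell import manip, eyes
from geo import *
import cv2
j=np.load("jig.npy"); o=manip.observe(); print(o["position"],o["ft_force"])
s=eyes.capture("scene"); a=s["frame"].copy()
x,y=j[0],j[1]; c,n=np.cos(j[2]),np.sin(j[2]); d=o["position"][:2]-[x,y]; print("jig xy mm",1000*np.array([c*d[0]+n*d[1],-n*d[0]+c*d[1]]))
p=lambda q:tuple(int(round(v)) for v in (proj(s,jig2w(j,[q]))[0]))
a=cv2.resize(a[130:270,190:350],None,fx=4,fy=4,interpolation=cv2.INTER_CUBIC); cv2.imwrite("pics/s1.png",a)
E
```

```text
[0.51393241 0.05779811 0.05743627] [0.12089135 0.46372574 0.0685867 ]
jig xy mm [-64.71905808   2.3331753 ]
```

View pics/s1.png

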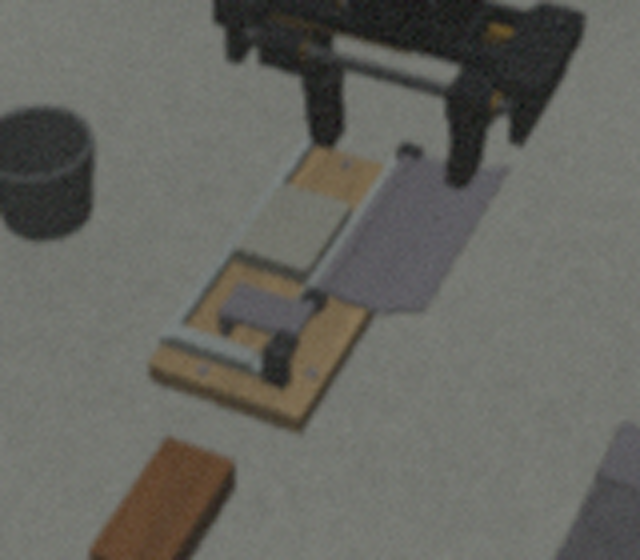

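The left fingertip (325,140) hangs over the open end of the channel behind the tile. The right one (460,180) is over the thumb bar. Both are clear, so I press down.

move_arm:
  moves:
    - [52,[0.05,0.2,-0.6],[0,0,0]]
    - [52,[0,0,-0.6],[0,0,0]]
    - [52,[0,0,-0.6],[0,0,0]]
    - [52,[0,0,-0.5],[0,0,0]]
    - [52,[0,0,-0.5],[0,0,0]]
    - [52,[0,0,-0.4],[0,0,0]]
    - [52,[0,0,-0.3],[0,0,0]]
    - [52,[0,0,0],[0,0,0]]
    - [52,[0,0,0],[0,0,0]]

```text
time: 4.02
position: [0.5155, 0.0613, 0.0226]
eef_rot: [3.142, 0.0, -0.146]
ft_force: [-0.6, -1.8, 2.6]
finger_gap: 0.0702
gripper_force: 1.5
```

```bash
python3 - <<'E'
from cell import manip, eyes
from geo import *
import cv2
o=manip.observe(); print(o["position"],o["ft_force"])
s=eyes.capture("scene"); a=s["frame"]
cv2.imwrite("pics/s2.png",cv2.resize(a[130:270,190:350],None,fx=4,fy=4,interpolation=cv2.INTER_CUBIC))
E
```

```text
[0.51550066 0.06133064 0.02260032] [-0.62726328 -1.8078751   2.63674028]
```

View pics/s2.png

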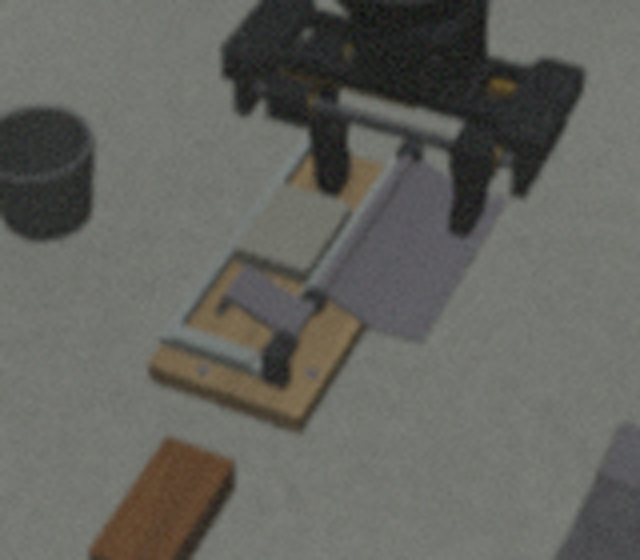

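The jaw is raised at (250,280), and the bar finger presses near (462,232) with about 2.6 N. The tile has not moved. Now I push along the channel.

move_arm:
  moves:
    - [52,[0.3,-0.1,-0.05],[0,0,0]]
    - [52,[0.3,-0.1,-0.05],[0,0,0]]
    - [52,[0.3,-0.08,0],[0,0,0]]
    - [52,[0.3,-0.04,0],[0,0,0]]
    - [52,[0.3,-0.04,0],[0,0,0]]
    - [52,[0.3,-0.045,0],[0,0,0]]
    - [52,[0.3,-0.045,0],[0,0,0]]
    - [52,[0.3,-0.045,0],[0,0,0]]
    - [52,[0.3,-0.045,0],[0,0,0]]
    - [52,[0.3,-0.045,0],[0,0,0]]

```text
time: 4.9
position: [0.5458, 0.0555, 0.0217]
eef_rot: [-3.142, 0.0, -0.146]
ft_force: [-2.8, 0.7, 2.8]
finger_gap: 0.07
gripper_force: 1.5
```

```bash
cat > look.py <<'E'
from cell import manip, eyes
from geo import *
import cv2,sys
j=np.load("jig.npy"); o=manip.observe(); print(o["position"],o["ft_force"],o["eef_rot"])
c,n=np.cos(j[2]),np.sin(j[2]); d=o["position"][:2]-j[:2]; print("jig xy mm",1000*np.array([c*d[0]+n*d[1],-n*d[0]+c*d[1]]))
s=eyes.capture("scene")
cv2.imwrite(f"pics/{sys.argv[1]}.png",cv2.resize(s["frame"][130:270,190:350],None,fx=4,fy=4,interpolation=cv2.INTER_CUBIC))
E
python3 look.py s3
```

```text
[0.54582287 0.05547864 0.02170174] [-2.79931909  0.74496723  2.83071218] [-3.14156427e+00  2.78362912e-05 -1.46173089e-01]
jig xy mm [-32.82887277   4.65640397]
```

View pics/s3.png

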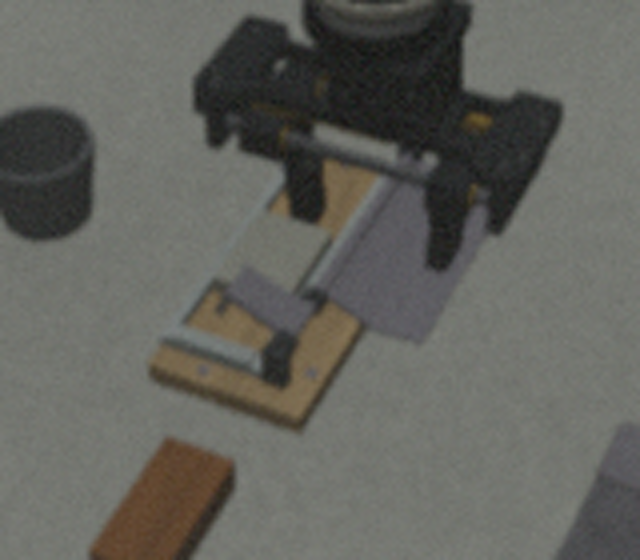

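The tile is sliding with the left finger (305,215), the jaw is still raised, and the forces are small. I continue.

move_arm:
  moves:
    - [52,[0.3,-0.045,0],[0,0,0]]
    - [52,[0.3,-0.045,0],[0,0,0]]
    - [52,[0.3,-0.045,0],[0,0,0]]
    - [52,[0.3,-0.045,0],[0,0,0]]
    - [52,[0.3,-0.045,0],[0,0,0]]
    - [52,[0.3,-0.045,0],[0,0,0]]
    - [52,[0.3,-0.045,0],[0,0,0]]
    - [52,[0.3,-0.045,0],[0,0,0]]
    - [52,[0.3,-0.045,0],[0,0,0]]
    - [52,[0.3,-0.045,0],[0,0,0]]

```text
time: 5.78
position: [0.5758, 0.051, 0.0217]
eef_rot: [-3.142, -0.0, -0.146]
ft_force: [-2.6, 0.0, 2.6]
finger_gap: 0.0699
gripper_force: 1.5
```

move_arm:
  moves:
    - [52,[0.2,-0.03,0],[0,0,0]]
    - [52,[0.2,-0.03,0],[0,0,0]]
    - [52,[0.1,-0.015,0],[0,0,0]]
    - [52,[0.1,-0.015,0],[0,0,0]]

```text
time: 6.12
position: [0.5816, 0.0501, 0.0217]
eef_rot: [3.142, 0.0, -0.146]
ft_force: [-2.0, -0.7, 3.1]
finger_gap: 0.0698
gripper_force: 1.6
```

```bash
python3 look.py s4
```

```text
[0.58155667 0.05008926 0.02167871] [-2.03878432 -0.69334428  3.08561249] [ 3.14158130e+00  1.97269860e-04 -1.46210078e-01]
jig xy mm [3.30870796 4.4986512 ]
```

View pics/s4.png

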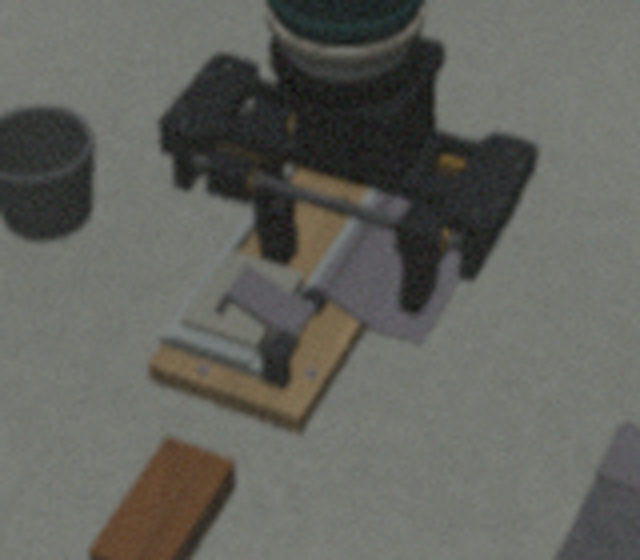

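The tile lies under the raised jaw, with its front edge about 2–4 mm short of the stop at (215,340). I keep creeping until the force rises.

move_arm:
  moves:
    - [52,[0.1,-0.015,0],[0,0,0]]
    - [52,[0.1,-0.015,0],[0,0,0]]
    - [52,[0.05,-0.01,0],[0,0,0]]

```text
time: 6.42
position: [0.582, 0.05, 0.0214]
eef_rot: [3.141, 0.004, -0.147]
ft_force: [-8.0, 1.7, 7.3]
finger_gap: 0.0704
gripper_force: 4.5
```

move_arm:
  moves:
    - [52,[0.05,-0.01,0],[0,0,0]]
    - [52,[0.05,-0.01,0],[0,0,0]]

```text
time: 6.58
position: [0.5821, 0.0499, 0.0213]
eef_rot: [3.141, 0.006, -0.147]
ft_force: [-11.1, 2.0, 9.7]
finger_gap: 0.07
gripper_force: 5.6
```

move_arm:
  moves:
    - [52,[0.05,-0.01,0],[0,0,0]]
    - [52,[0.05,-0.01,0],[0,0,0]]

```text
time: 6.75
position: [0.5822, 0.0499, 0.0212]
eef_rot: [3.141, 0.008, -0.148]
ft_force: [-13.1, 3.8, 11.4]
finger_gap: 0.0697
gripper_force: 6.8
```

```bash
python3 look.py s5; python3 - <<'E'
import cv2
a=cv2.imread("pics/s5.png")[160:420,120:420]; cv2.imwrite("pics/s5c.png",cv2.resize(a,None,fx=2.2,fy=2.2,interpolation=cv2.INTER_CUBIC))
E
```

```text
[0.58215404 0.04987846 0.02119258] [-13.05348991   3.82722524  11.36988728] [ 3.14123096  0.00815461 -0.14752095]
jig xy mm [3.93030794 4.37658616]
```

View pics/s5c.png

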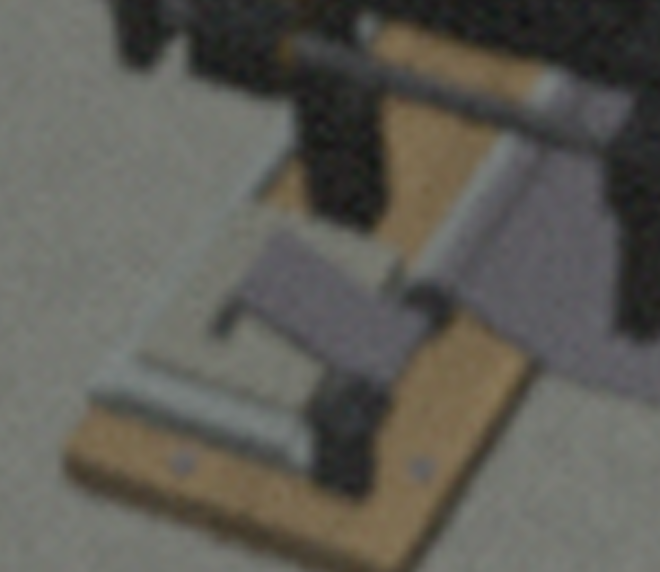

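The tile now rests against the stop: its edge meets the bar at (230,390), there is no gap, and the force builds up. The jaw is still raised. I back off slightly, then rise.

move_arm:
  moves:
    - [52,[-0.25,0.04,0],[0,0,0]]
    - [52,[-0.25,0.04,0],[0,0,0]]
    - [52,[-0.25,0.04,0],[0,0,0]]
    - [52,[-0.25,0.04,0],[0,0,0]]
    - [52,[0,0,0],[0,0,0]]

```text
time: 7.22
position: [0.577, 0.0509, 0.0224]
eef_rot: [-3.141, -0.003, -0.146]
ft_force: [2.0, -0.2, 2.6]
finger_gap: 0.0699
gripper_force: 1.3
```

move_arm:
  moves:
    - [52,[0,0,0.15],[0,0,0]]
    - [52,[0,0,0.15],[0,0,0]]
    - [52,[0,0,0.15],[0,0,0]]
    - [52,[0,0,0.2],[0,0,0]]
    - [52,[0,0,0.2],[0,0,0]]
    - [52,[0,0,0.2],[0,0,0]]
    - [52,[0,0,0.3],[0,0,0]]
    - [52,[0,0,0.5],[0,0,0]]
    - [52,[0,0,1],[0,0,0]]
    - [52,[0,0,1],[0,0,0]]

```text
time: 8.05
position: [0.5754, 0.0508, 0.0605]
eef_rot: [3.141, 0.001, -0.146]
ft_force: [0.4, 0.2, 1.0]
finger_gap: 0.0704
gripper_force: 0.0
```

move_arm:
  moves:
    - [52,[0,0,2],[0,0,0]]
    - [52,[0,0,3],[0,0,0]]
    - [52,[0,0,3],[0,0,0]]
    - [52,[0,0,3],[0,0,0]]
    - [52,[0,0,0],[0,0,0]]
    - [52,[0,0,0],[0,0,0]]

```text
time: 8.55
position: [0.5781, 0.051, 0.1741]
eef_rot: [-3.14, -0.007, -0.146]
ft_force: [-0.5, -0.1, 0.3]
finger_gap: 0.0702
gripper_force: 0.0
```

```bash
python3 look.py s6
```

```text
[0.5781216  0.05098311 0.17406582] [-0.50629611 -0.13152919  0.3192593 ] [-3.1403444  -0.00655658 -0.14618778]
jig xy mm [-0.21958611  4.88562462]
```

View pics/s6.png

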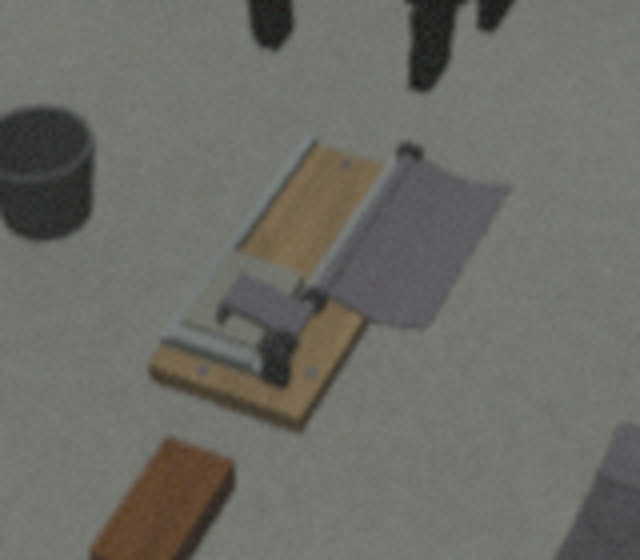

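```bash
python3 - <<'E'
from cell import eyes
from geo import *
import cv2
j=np.load("jig.npy"); ims=[]
for n,(x0,y0) in {"scene":(225,180),"top":(270,195)}.items():
    s=eyes.capture(n); k=8
    a=cv2.resize(s["frame"][y0:y0+60,x0:x0+50],None,fx=k,fy=k,interpolation=cv2.INTER_CUBIC)
    a=cv2.convertScaleAbs(a,alpha=1.6)
    def L(p,q,c):
        P=(proj(s,jig2w(j,[p,q]))-[x0,y0]+.5)*k; P=P.astype(int); cv2.line(a,tuple(map(int,P[0])),tuple(map(int,P[1])),c,1)
    L((75,-64,29),(75,-15,29),(0,0,255)); L((75,-64,25),(75,-15,25),(255,0,0)); L((15,-62,29),(15,-17,29),(0,255,0)); L((100,-70,15),(100,22,15),(0,255,255))
    ims.append(a)
cv2.imwrite("pics/ov.png",np.hstack(ims))
E
```

```text
(no output)
```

View pics/ov.png

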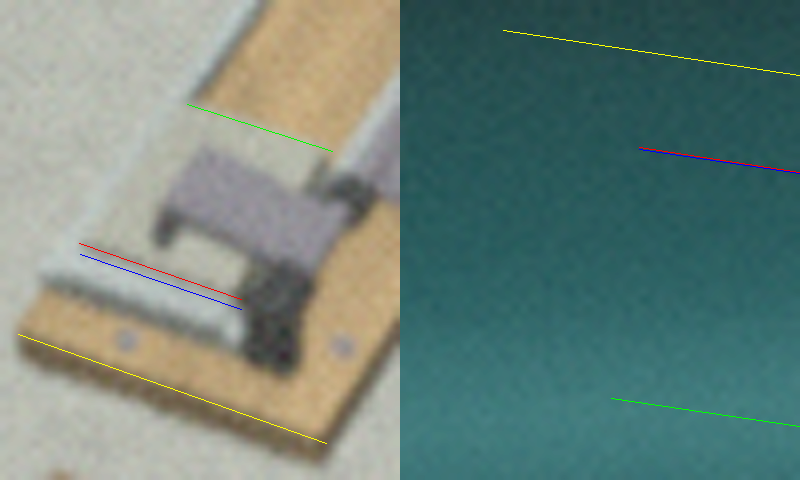

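The tile's edges lie on the projected fully-home lines: front edge at (80–240, 244–300), near edge at (190–330, 104–152). The jaw rests on the tile and the arm is clear, so I hand in.

```bash
python3 -c "
from cell import order
print(order.job_done())"
```

```text
the job is handed in; nothing more can be done
None
```

I pushed the tile fully home under the raised jaw and released the bar. The last pictures show the jaw resting on the tile and the arm clear; the job is handed in, and no verdict came back.

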